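Start the staining timers in order

TASK

Three slides go into the stain one after another: start their bench timers by tapping the key on top of the round timer, then the long timer, then the square timer, each gently with the fingertips until the key is down (it stays down). Leave the tall tower timer off, do not pick up or push any timer along, and leave the bottle, slide box and petri dish where they stand.

Things in the scene. Friction and masses are not known exactly. Their poses are not given: they have to be found in the camera images.
- round_timer: the round timer, loose on the bench, about 0.3 kg: grey plastic housing, drum-shaped, 88 mm across and 48 mm high without its key. Origin at the centre of its underside, z up
- round_key_top (a point): centre of the top face of the round timer's black key, which has a white surround: a disc 40 mm across, in the middle of the top; 61 mm above the bench while off. Moves down with the key
- round_key (a joint): travel of the round timer's key in m: 0 = up (off, as at the start; it stands 13 mm proud of the housing), 0.010 = pressed down to its hard stop. It moves against about 3 N of friction and stays where it is left; the timer runs from 0.0045 on, so it need not be driven against the stop
- long_timer: the long timer, loose on the bench, about 0.3 kg: grey plastic housing, a long low bar, 140 (its x) x 54 (its y) x 38 mm high without its key. Origin at the centre of its underside, z up
- long_key_top (a point): centre of the top face of the long timer's black key, which has a white surround: an oblong 76 x 30 mm along the bar, centred 20 mm towards +x from the middle of the top; a dark display lies on the top at the -x end; 51 mm above the bench while off. Moves down with the key
- long_key (a joint): travel of the long timer's key in m: 0 = up (off, as at the start; it stands 13 mm proud of the housing), 0.010 = pressed down to its hard stop. It moves against about 3 N of friction and stays where it is left; the timer runs from 0.0045 on, so it need not be driven against the stop
- square_timer: the square timer, loose on the bench, about 0.3 kg: grey plastic housing, a low square block, 80 x 80 x 42 mm high without its key. Origin at the centre of its underside, z up
- square_key_top (a point): centre of the top face of the square timer's black key, which has a white surround: a square 38 x 38 mm in the middle of the top; 55 mm above the bench while off. Moves down with the key
- square_key (a joint): travel of the square timer's key in m: 0 = up (off, as at the start; it stands 13 mm proud of the housing), 0.010 = pressed down to its hard stop. It moves against about 3 N of friction and stays where it is left; the timer runs from 0.0045 on, so it need not be driven against the stop
- tower_timer: the tower timer, loose on the bench, about 0.3 kg: grey plastic housing, a slim upright block, 54 x 54 x 80 mm high without its key (the tallest timer, not to be used). Origin at the centre of its underside, z up
- tower_key_top (a point): centre of the top face of the tower timer's black key, which has a white surround: a square 30 x 30 mm in the middle of the top; 93 mm above the bench while off. Moves down with the key
- tower_key (a joint): travel of the tower timer's key in m: 0 = up (off, as at the start; it stands 13 mm proud of the housing), 0.010 = pressed down to its hard stop. It moves against about 3 N of friction and stays where it is left; the timer runs from 0.0045 on, so it need not be driven against the stop
- stain_bottle: amber glass bottle with black cap, 42 mm across, 78 mm high, 90 g, loose, standing in the row among the timers (well outside the row, over 0.45 m to either side of the robot's middle, stand a fixed microscope 0.40 m high on the right and a yellow sharps container 0.16 m high on the left). Origin at the centre of its underside
- slide_box: flat closed slide box, 87 x 172 x 33 mm high, 0.35 kg, loose, beyond the timers. Origin at the centre of its underside
- petri_dish: closed clear petri dish, 92 mm across, 18 mm high, 60 g, loose, beyond the timers. Origin at the centre of its underside
Things that resemble listed ones, but are neither listed nor needed, are in the scene too. What is shaped like the square_timer but orange or red is not meant.

How it is judged:
By the outcome, as a careful person would: the job done as asked, in the order asked, and still so for the second after the job is handed in, with the robot touching nothing.
It also fails if it takes over 48 s, if anything falls off the work surface, if the arm or the gripper's body presses on something with over 40 N, if the wrist force passes 120 N, or if a joint passes its speed limit or range.

ROBOT

A 7-joint arm with a two-finger parallel gripper is mounted at the origin on the work surface. World frame = base frame: x ahead of the robot, y to its left, z up, the work surface at z = 0. Lengths are in m, angles in rad, forces in N, time in s.
With the tool pointing down it reaches from about 0.35 to 0.9 m from the base axis. Payload 8.1 kg.
Tool frame: the origin (TCP) lies at the very end of the fingers, on their centre line; the grasp point (between the pads) lies 19 mm behind it; z points along the fingers, y is the line along which they close (so a half turn about z gives the same grasp; the last joint's range is limited). The gripper opens to 85 mm and grips with 20 to 120 N. Pads are 22 mm wide; open, the fingers measure 114 mm over their backs; the gripper's body (76 mm by 85 mm) begins 54 mm behind the grasp point. The pads swing forward as they close: fully open they stand 13 mm farther back than shut.
Start: joints at [1.18, 0.434, 0.025, 1.573, -0.012, 1.134, -0.075], TCP at [0.177, -0.599, 0.197] pointing down, gripper open.
Joint ranges: [-2.62, 2.62], [-0.44, 2.09], [-1.27, 1.32], [0.08, 2.57], [-1.32, 4.46], [0.12, 2], [-2.74, 2.74]. Speed limits (rad/s): [2.22, 2.22, 3.01, 3.01, 3.14, 3.14, 3.14].

INTERFACE

Orientations are given as a unit quaternion [x, y, z, w].
In Python, from rig import observe, grab_frame, sign_off gives the robot as it stands.
- The arm moves only by the tool servo_tool, never from a script. Its argument "moves" is a list of rows, each an object with "linear": the shift along the world's x, y, z in units of 40 mm (1.0 is 40 mm), a list of three; "delta_rot": the turn, a rotation vector about the world's x, y, z in units of 5 degrees (1.0 is 5 degrees), a list of three. In form: [{"linear": [dx, dy, dz], "delta_rot": [ax, ay, az]}, ...]. A call has 1 to 20 rows; each row shifts and turns the commanded pose from where the row before left it; what a row does not reach is not made up. A row lasts 1/12 s, in which the tool goes at most 41.7 mm and 7.16 degrees, less where a joint would pass 70% of its speed; a pose out of reach is approached as far as the arm can. A call is refused whole if a number of a shift passes 1 or a number of a turn 1, either way. A call with a gripper value outside its range is refused whole. "fingers" is the closure, from -1 (fully open) to 1 (shut), so that 0 is half open, set as the call begins (left out, the last holds). The fingers move at their own pace and stop on an object; "newtons" is the grip in N (left out, the last holds). Time passes only in rows, so rows that do not move let the fingers close. It gives the time, the measured TCP pose, the force, the opening and the grip force at its end, in the units of the state.
- observe(): the state, without advancing time (a new reading comes with each control period).
- grab_frame(name): name is "side" or "top" or "wrist"; returns a dict with "image" (400x640x3 uint8, blue, green, red), "intrinsics" (3x3 intrinsics, pixels), "dist" ([k1, k2, p1, p2, k3] as OpenCV has them; the pictures are not rectified), "rvec" (rotation vector, rad) and "tvec" (3), from world to camera coordinates, as OpenCV has them; the wrist camera has in their place "hand_eye" (4x4, takes a point from camera to tool coordinates, whose origin is the TCP and whose axes are the flange's). Camera axes: x right, y down, z forward; pixel columns grow to the right and rows downward; lengths in m; the calibration is good to about 2 mm. A picture is of the moment at which its call begins: read the wrist's pose just before it. There is no depth.
- sign_off(): hands the job in; it is judged then, once.
The state is a dict: "t": time; "qpos": joint angles; "joint_velocities": joint speeds; "effort": joint torques, N m; "eef_pos": TCP position; "tool_rot": TCP orientation; "wrist_force": force on the tool from outside, world axes, zero at the start; "moment": the same for the moment, N m; "gripper_width": opening from 0.0 (shut) to 1.0 (fully open); "grasp_force": force on a finger pad.
Only numpy, scipy, OpenCV 4.12 (cv2) and the standard library are available. Lean on these libraries where they do the work, as an engineer would, in place of code of your own. Each camera call takes 0.05 s, during which the arm holds its last target. There are 200 camera calls.

## Working session

There is one attempt and no reset: what is moved stays moved. The work goes in short steps, Python scripts to look and compute and a tool call to move; the robot and the scene stay as the last step left them, time stands still between calls to the robot, and variables do not carry over. Pictures are saved under pics/ and viewed, at most 10 in all, crops included, and the job is handed in when it is done.

Besides the shell and the picture viewer there is one more tool, called after "Request:" as name(argument=value, ...), one argument or row to a line, values as JSON. servo_tool: Moves the arm, as the interface text tells. Its arguments: {"type":"object","properties":{"moves":{"type":"array","items":{"type":"object","properties":{"linear":{"type":"array","items":{"type":"number"}},"delta_rot":{"type":"array","items":{"type":"number"}}}}},"fingers":{"type":"number"},"newtons":{"type":"number"}},"required":["moves"]}

```bash
mkdir -p pics
cat > h.py <<'E'
import numpy as np, cv2
from rig import observe, grab_frame
def save(name,fn):
    f=grab_frame(name); cv2.imwrite('pics/'+fn,f['image']); np.savez('pics/'+fn+'.npz',**{k:np.array(v) for k,v in f.items()}); return f
def ray(f,uv,z):
    p=cv2.undistortPoints(np.array(uv,float).reshape(-1,1,2),np.array(f['intrinsics']),np.array(f['dist'])).reshape(-1,2)
    R=cv2.Rodrigues(np.array(f['rvec'],float))[0]; t=np.array(f['tvec'],float).ravel()
    c=-R.T@t; d=np.c_[p,np.ones(len(p))]@R
    return c+d*((z-c[2])/d[:,2])[:,None]
E
python3 - <<'E'
from h import *
save('top','top0.png'); f=save('side','side0.png'); 
o=observe(); print(o)
E
```

```text
{'t': 0.1, 'qpos': array([ 1.18039248,  0.43512105,  0.02496711,  1.57400028, -0.01158967,
        1.13398076, -0.07509733]), 'joint_velocities': array([ 0.00029271, -0.00045325,  0.00070074, -0.0026169 ,  0.00226065,
       -0.00212847, -0.00160214]), 'effort': array([ 2.02665884e-03, -6.71762753e+01,  1.02764659e+00, -3.16906393e+01,
        1.57294393e-02,  7.21761928e-03, -4.38383529e-05]), 'eef_pos': array([ 0.17721228, -0.59884091,  0.19662669]), 'tool_rot': array([ 9.89667788e-01,  1.43377836e-01, -1.62117923e-04, -6.62792868e-04]), 'wrist_force': array([-0.28584192, -0.45125464, -0.07620724]), 'moment': array([ 0.09322059,  0.02251159, -0.01333506]), 'grasp_force': 0.0, 'gripper_width': 0.9983995877475189}
```

View pics/top0.png

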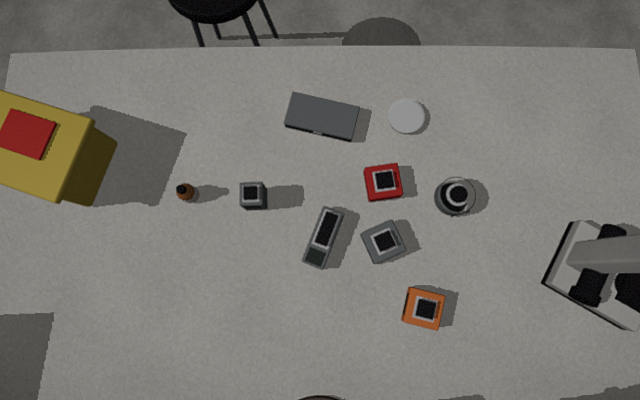

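View pics/side0.png

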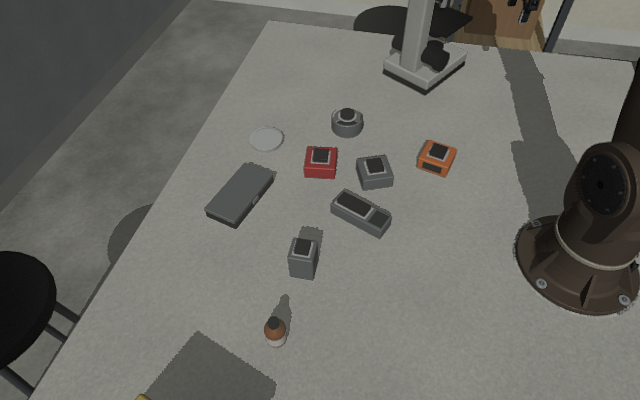

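The top view shows the round timer at (457,195), the long one at (325,232) with its display at the lower end, the grey square at (384,242) and the tower at (252,193). Red (384,181) and orange (424,308) are decoys. The side view agrees: round (347,120), long (360,213), square (375,170).

```bash
cat > m.py <<'E'
from h import *
def keys(n,f,seeds):
    im=f['image']; hsv=cv2.cvtColor(im,cv2.COLOR_BGR2HSV)
    m=(hsv[...,2]<45).astype(np.uint8)
    k,l,s,c=cv2.connectedComponentsWithStats(m,connectivity=4)
    for nm,(u,v),z in seeds:
        best=min((i for i in range(1,k) if s[i,4]>60),key=lambda i:np.hypot(*(c[i]-(u,v))))
        cs=max(cv2.findContours((l==best).astype(np.uint8),0,2)[0],key=cv2.contourArea)
        r=cv2.minAreaRect(cs); b=ray(f,cv2.boxPoints(r),z)
        e=b[1]-b[0]; g=b[2]-b[1]; L=e if np.hypot(*e)>np.hypot(*g) else g
        print(n,nm,'px',c[best].round(1),'A',s[best,4],'cen',ray(f,[c[best]],z)[0].round(4),'box',b.mean(0).round(4)[:2],'size',np.linalg.norm(e).round(3),np.linalg.norm(g).round(3),'yaw',np.degrees(np.arctan2(L[1],L[0])).round(1))
E
python3 - <<'E'
from m import *
for n,S in (('top',[('round',(457,194),.061),('long',(327,228),.051),('square',(384,241),.055),('tower',(251,193),.093)]),('side',[('round',(347,114),.061),('long',(356,208),.051),('square',(374,164),.055)])):
    d=np.load(f'pics/{n}0.png.npz'); f={k:d[k] for k in d}; keys(n,f,S)
f=dict(np.load('pics/top0.png.npz'))
print(ray(f,[(185,187),(545,282),(572,222),(570,285)],.05).round(3))
from scipy.spatial.transform import Rotation as R
print(R.from_quat(observe()['tool_rot']).as_matrix().round(3))
im=f['image']; print(cv2.imwrite('pics/crop.png',cv2.resize(im[130:290,230:490],None,fx=3,fy=3,interpolation=2)))
E
```

```text
Traceback (most recent call last):
  File "m.py", line 10, in keys
    e=b[1]-b[0]; g=b[2]-b[1]; L=e if np.hypot(*e)>np.hypot(*g) else g
                                     ~~~~~~~~^^^^
TypeError: return arrays must be of ArrayType
```

```bash
sed -i 's/np.hypot(\*e)>np.hypot(\*g)/np.linalg.norm(e)>np.linalg.norm(g)/' m.py
python3 - <<'E'
from m import *
for n,S in (('top',[('round',(457,194),.061),('long',(327,228),.051),('square',(384,241),.055),('tower',(251,193),.093)]),('side',[('round',(347,114),.061),('long',(356,208),.051),('square',(374,164),.055)])):
    d=np.load(f'pics/{n}0.png.npz'); f={k:d[k] for k in d}; keys(n,f,S)
f=dict(np.load('pics/top0.png.npz'))
print(ray(f,[(185,187),(545,282),(572,222),(570,285)],.05).round(3))
from scipy.spatial.transform import Rotation as R
print(R.from_quat(observe()['tool_rot']).as_matrix().round(3))
im=f['image']; print(cv2.imwrite('pics/crop.png',cv2.resize(im[130:290,230:490],None,fx=3,fy=3,interpolation=2)))
E
```

```text
top round px [458.4 193.8] A 220 cen [ 0.5743 -0.3179  0.061 ] box [ 0.575  -0.3183] size 0.039 0.035 yaw -90.0
top long px [326.2 228.4] A 389 cen [ 0.4966 -0.0167  0.051 ] box [ 0.4968 -0.0168] size 0.073 0.027 yaw -21.7
top square px [384.2 240.7] A 257 cen [ 0.4684 -0.1469  0.055 ] box [ 0.4682 -0.1468] size 0.037 0.035 yaw -66.3
top tower px [250.  192.4] A 163 cen [0.5718 0.1514 0.093 ] box [0.5716 0.1515] size 0.027 0.029 yaw -178.3
side round px [421.2  80.1] A 313 cen [ 0.389  -0.5077  0.061 ] box [ 0.3782 -0.5132] size 0.256 0.141 yaw -157.7
side long px [438.3 150.3] A 163 cen [ 0.317 -0.231  0.051] box [ 0.3177 -0.231 ] size 0.045 0.038 yaw -97.6
side square px [438.3 150.3] A 163 cen [ 0.3174 -0.2267  0.055 ] box [ 0.3181 -0.2267] size 0.045 0.038 yaw -97.6
[[ 0.593  0.313  0.05 ]
 [ 0.375 -0.507  0.05 ]
 [ 0.51  -0.583  0.05 ]
 [ 0.368 -0.564  0.05 ]]
[[ 0.959  0.284 -0.001]
 [ 0.284 -0.959  0.001]
 [-0.    -0.001 -1.   ]]
True
```

View pics/crop.png

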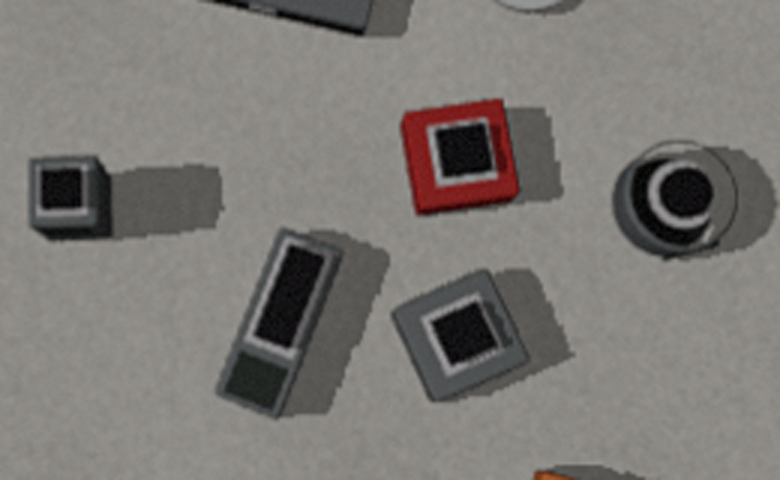

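Request:
servo_tool(
  fingers=1,
  newtons=20,
  moves=[
    {"linear": [0.3,0.55,0]},
    {"linear": [0.3,0.55,0]},
    {"linear": [0.3,0.55,0]},
    {"linear": [0.3,0.55,0]},
    {"linear": [0.3,0.55,0]},
    {"linear": [0.3,0.55,0]},
    {"linear": [0.3,0.55,0]},
    {"linear": [0.3,0.55,0]},
    {"linear": [0.6,0.3,0]},
    {"linear": [0.6,0.3,0]},
    {"linear": [0.6,0.3,0]},
    {"linear": [0.6,0.3,0]},
    {"linear": [0.6,0.3,0]},
    {"linear": [0.6,0.3,0]},
    {"linear": [0.6,0.3,0]},
    {"linear": [0.6,0.3,0]},
    {"linear": [0.6,0.3,0]},
    {"linear": [0.6,0.3,0]},
    {"linear": [0,0,0]},
    {"linear": [0,0,0]},
  ],
)

```text
schema error: expected keys linear, delta_rot
```

Run:
```python
from h import *
o=observe(); print(o['eef_pos'],o['tool_rot'],o['wrist_force'],o['gripper_width'])
f=save('wrist','w0.png'); np.savez('pics/w0pose.npz',p=o['eef_pos'],q=o['tool_rot'])
```

```text
[ 0.17721228 -0.59884091  0.19662669] [ 9.89667788e-01  1.43377836e-01 -1.62117923e-04 -6.62792868e-04] [-0.28584192 -0.45125464 -0.07620724] 0.9983995877475189
```

View pics/w0.png

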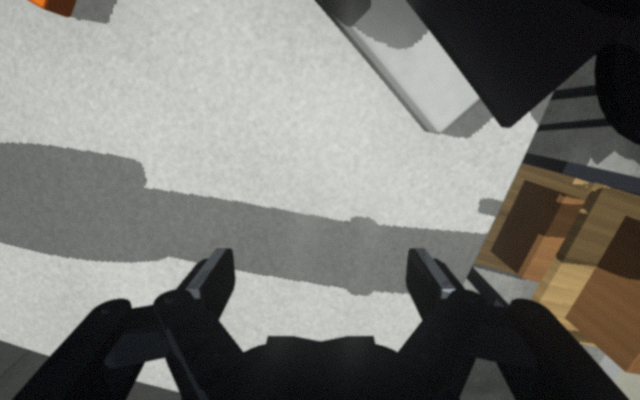

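The move was refused because every row needs delta_rot, so this is the wrist view from the start pose. The open fingers are at the bottom, the microscope at the top right and the orange decoy at (50,5). I'll resend the move.

Request:
servo_tool(
  fingers=1,
  newtons=20,
  moves=[
    {"linear": [0.3,0.55,0],"delta_rot": [0,0,0]},
    {"linear": [0.3,0.55,0],"delta_rot": [0,0,0]},
    {"linear": [0.3,0.55,0],"delta_rot": [0,0,0]},
    {"linear": [0.3,0.55,0],"delta_rot": [0,0,0]},
    {"linear": [0.3,0.55,0],"delta_rot": [0,0,0]},
    {"linear": [0.3,0.55,0],"delta_rot": [0,0,0]},
    {"linear": [0.3,0.55,0],"delta_rot": [0,0,0]},
    {"linear": [0.3,0.55,0],"delta_rot": [0,0,0]},
    {"linear": [0.6,0.3,0],"delta_rot": [0,0,0]},
    {"linear": [0.6,0.3,0],"delta_rot": [0,0,0]},
    {"linear": [0.6,0.3,0],"delta_rot": [0,0,0]},
    {"linear": [0.6,0.3,0],"delta_rot": [0,0,0]},
    {"linear": [0.6,0.3,0],"delta_rot": [0,0,0]},
    {"linear": [0.6,0.3,0],"delta_rot": [0,0,0]},
    {"linear": [0.6,0.3,0],"delta_rot": [0,0,0]},
    {"linear": [0.6,0.3,0],"delta_rot": [0,0,0]},
    {"linear": [0,0,0],"delta_rot": [0,0,0]},
    {"linear": [0,0,0],"delta_rot": [0,0,0]},
  ],
)

```text
t: 1.65
eef_pos: [0.4666, -0.3259, 0.1968]
tool_rot: [0.989, 0.145, -0.0, -0.0]
wrist_force: [-0.5, -0.1, 0.0]
gripper_width: 0.001
grasp_force: 0.0
```

Run:
```python
from h import *
o=observe(); print(o['eef_pos'],o['tool_rot'],o['wrist_force'],o['gripper_width'])
f=save('wrist','w1.png'); np.savez('pics/w1pose.npz',p=o['eef_pos'],q=o['tool_rot'])
```

```text
[ 0.46656298 -0.32585521  0.1968226 ] [ 9.89435387e-01  1.44973836e-01 -8.41833669e-05 -4.42204647e-04] [-0.4557133  -0.145576    0.03887582] 0.001344648095249849
```

View pics/w1.png

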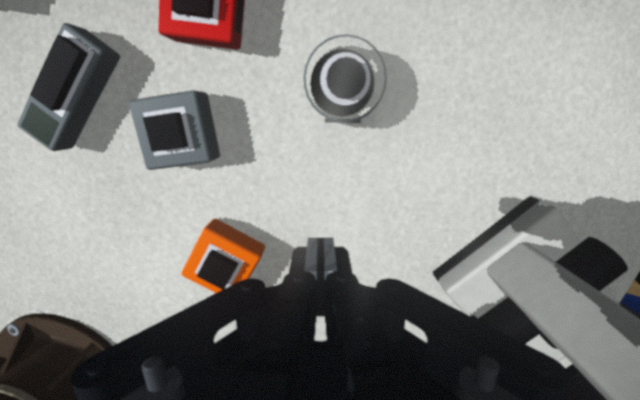

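The wrist view shows the closed fingertips at (320,260), the round key at (347,78), the square key at (167,132) and the long key at (60,75). The round timer seems to have a clear ring or cover around it with a tab at (345,122), so I'll zoom in on that.

Run:
```python
import cv2,numpy as np
a=cv2.imread('pics/w1.png')[20:140,285:435]; b=cv2.imread('pics/side0.png')[85:155,305:392]
a=cv2.resize(a,(600,480),interpolation=2)[:, :420]; b=cv2.resize(b,(380,306),interpolation=2)
o=np.zeros((480,800,3),np.uint8); o[:,:420]=a; o[:306,420:]=b
cv2.imwrite('pics/z.png',o)
```

```text
(no output)
```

View pics/z.png

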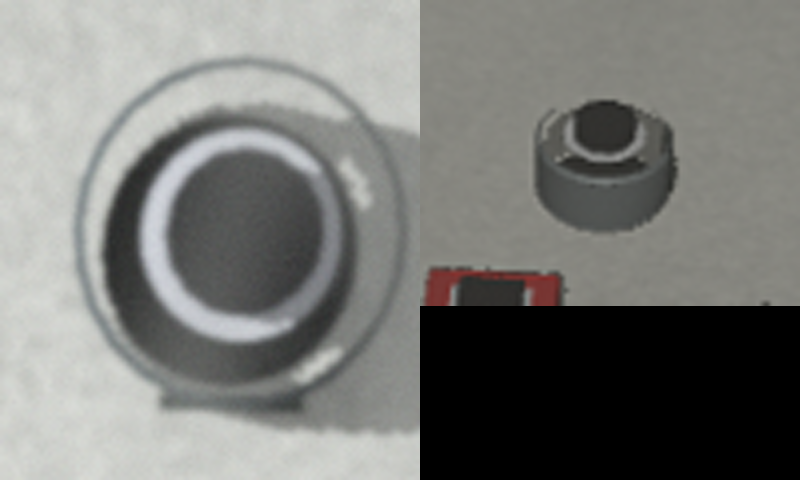

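```bash
cat > w.py <<'E'
from h import *
from scipy.spatial.transform import Rotation as R
def wray(f,p,q,uv,z):
    n=cv2.undistortPoints(np.array(uv,float).reshape(-1,1,2),f['intrinsics'],f['dist']).reshape(-1,2)
    T=np.eye(4); T[:3,:3]=R.from_quat(q).as_matrix(); T[:3,3]=p; T=T@f['hand_eye']
    c=T[:3,3]; d=np.c_[n,np.ones(len(n))]@T[:3,:3].T
    return c+d*((z-c[2])/d[:,2])[:,None]
E
python3 - <<'E'
from w import *
f=dict(np.load('pics/w1.png.npz')); o=np.load('pics/w1pose.npz')
P=lambda uv,z: wray(f,o['p'],o['q'],uv,z).round(4)
s=lambda x,y:(285+x/4,20+y/4)
r=P([s(75,225),s(405,225),s(240,58),s(240,398)],.048); print('ring',r,np.linalg.norm(r[0]-r[1]),np.linalg.norm(r[2]-r[3]),r.mean(0))
r=P([s(165,233),s(325,233),s(246,150),s(246,313)],.061); print('key',np.linalg.norm(r[0]-r[1]),np.linalg.norm(r[2]-r[3]),r.mean(0))
r=P([s(103,245),s(356,245),s(230,110),s(230,385)],.0); print('inner@0',np.linalg.norm(r[0]-r[1]),r.mean(0))
f2=cv2.cvtColor(f['image'],6)
m=(f2<60).astype(np.uint8); m[180:]=0
k,l,st,c=cv2.connectedComponentsWithStats(m,connectivity=4)
for i in range(1,k):
    if st[i,4]>300: print(c[i].round(1),st[i],P([c[i]],.051)[0],P([c[i]],.055)[0])
# side view
g=dict(np.load('pics/side0.png.npz')); q=lambda x,y:(305+(x-420)*87/380,85+y*70/306)
r=ray(g,[q(572,126),q(637,126),q(605,100),q(605,152)],.061); print('side key',r.mean(0),np.linalg.norm(r[0]-r[1]),np.linalg.norm(r[2]-r[3]))
E
```

```text
ring [[ 0.5645 -0.2775  0.048 ]
 [ 0.5895 -0.3594  0.048 ]
 [ 0.6148 -0.3062  0.048 ]
 [ 0.5352 -0.3319  0.048 ]] 0.08563066039684615 0.08364598017836838 [ 0.576   -0.31875  0.048  ]
key 0.03982674980462256 0.03848597147013437 [ 0.57385 -0.31975  0.061  ]
inner@0 0.07557307721669138 [ 0.576    -0.319575  0.      ]
[193.4   7. ] [171   0  43  17 612] [ 0.5967 -0.1547  0.051 ] [ 0.5959 -0.1566  0.055 ]
[222.8  29.9] [167   0  77  49 840] [ 0.5839 -0.1878  0.051 ] [ 0.5833 -0.1892  0.055 ]
[87.3 91.9] [  54   27   65  123 2316] [ 0.4861 -0.0566  0.051 ] [ 0.4867 -0.0597  0.055 ]
[58.8 72.8] [  32   36   55   74 2202] [ 0.4976 -0.0223  0.051 ] [ 0.4981 -0.0258  0.055 ]
[207.5 124.9] [196  93  23  66 646] [ 0.4879 -0.1916  0.051 ] [ 0.4884 -0.193   0.055 ]
[165.6 131.6] [ 144  114   44   36 1210] [ 0.468  -0.1482  0.051 ] [ 0.4689 -0.1502  0.055 ]
side key [ 0.57072952 -0.30867597  0.061     ] 0.040777691445078375 0.05032175339312686
```

Run:
```python
from w import *
f=dict(np.load('pics/w1.png.npz')); o=np.load('pics/w1pose.npz')
T=np.eye(4); T[:3,:3]=R.from_quat(o['q']).as_matrix(); T[:3,3]=o['p']; print('wcam',(T@f['hand_eye'])[:3,3])
g=dict(np.load('pics/top0.png.npz')); Rm=cv2.Rodrigues(g['rvec'])[0]; print('tcam',-Rm.T@g['tvec'].ravel())
h=dict(np.load('pics/side0.png.npz'));
# project candidate rims into top and side views
a=np.linspace(0,2*np.pi,200); s=lambda x,y:(285+x/4,20+y/4)
def crop(h,rims,box,k):
    x0,y0,x1,y1=box; c=cv2.resize(h['image'][y0:y1,x0:x1],None,fx=k,fy=k,interpolation=2); raw=c.copy()
    for (z,r,cen,col) in rims:
        P=np.c_[cen[0]+r*np.cos(a),cen[1]+r*np.sin(a),0*a+z]
        u=cv2.projectPoints(P,h['rvec'],h['tvec'],h['intrinsics'],h['dist'])[0].reshape(-1,2)
        for p in (u-[x0,y0]+.5)*k: cv2.circle(c,tuple(int(v) for v in p),1,col,-1)
    return np.hstack([raw,c])
rims=[]
for z,col in ((.048,(0,255,0)),(.075,(0,0,255))):
    q=wray(f,o['p'],o['q'],[s(75,225),s(405,225),s(240,58),s(240,398)],z); rims.append((z,np.linalg.norm(q[0]-q[1])/2,q.mean(0),col)); print(z,rims[-1])
A=crop(g,rims,(430,170,485,222),7); B=crop(h,rims,(320,92,375,144),5)
W=max(A.shape[1],B.shape[1]); im=np.zeros((600,W,3),np.uint8); im[:364,:A.shape[1]]=A; im[364:364+236,:B.shape[1]]=B[:236]; cv2.imwrite('pics/z2.png',im)
```

```text
wcam [ 0.53513214 -0.3045552   0.37368774]
tcam [ 0.40251746 -0.01454361  0.954858  ]
0.048 (0.048, np.float64(0.042824437354677385), array([ 0.57600864, -0.31875662,  0.048     ]), (0, 255, 0))
0.075 (0.075, np.float64(0.039274227552396034), array([ 0.57261991, -0.3175793 ,  0.075     ]), (0, 0, 255))
```

View pics/z2.png

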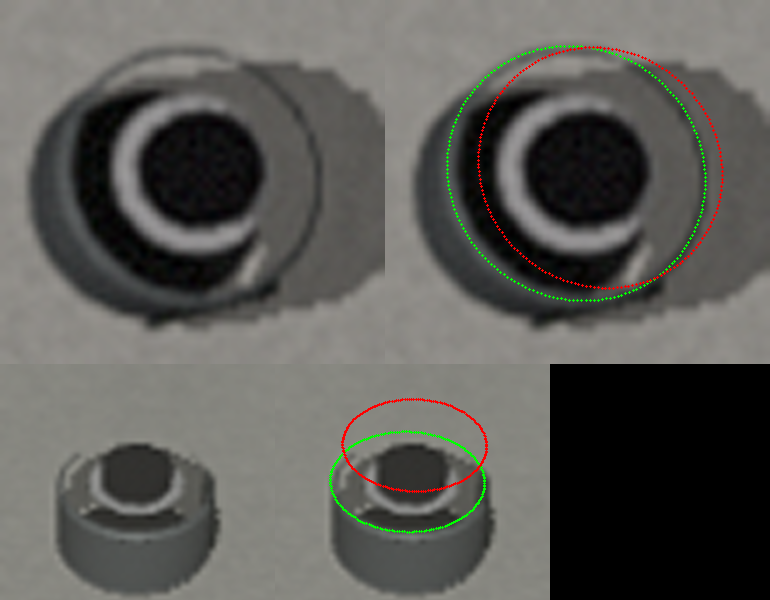

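The clear ring matches the housing rim at z = 48 mm (green), so there is no cover and the drum's top face is just rendered see-through. The key is near (0.575, -0.319), so I'll move above it.

Request:
servo_tool(
  moves=[
    {"linear": [0.45,0.03,0],"delta_rot": [0,0,0]},
    {"linear": [0.45,0.03,0],"delta_rot": [0,0,0]},
    {"linear": [0.45,0.03,0],"delta_rot": [0,0,0]},
    {"linear": [0.45,0.03,0],"delta_rot": [0,0,0]},
    {"linear": [0.45,0.03,0],"delta_rot": [0,0,0]},
    {"linear": [0.45,0.03,0],"delta_rot": [0,0,0]},
    {"linear": [0,0,-0.5],"delta_rot": [0,0,0]},
    {"linear": [0,0,-0.5],"delta_rot": [0,0,0]},
    {"linear": [0,0,-0.5],"delta_rot": [0,0,0]},
    {"linear": [0,0,-0.5],"delta_rot": [0,0,0]},
    {"linear": [0,0,-0.5],"delta_rot": [0,0,0]},
    {"linear": [0,0,-0.4],"delta_rot": [0,0,0]},
    {"linear": [0,0,0],"delta_rot": [0,0,0]},
    {"linear": [0,0,0],"delta_rot": [0,0,0]},
  ],
)

```text
t: 2.87
eef_pos: [0.5718, -0.321, 0.0808]
tool_rot: [0.99, 0.143, -0.001, -0.0]
wrist_force: [-0.4, -0.4, 0.8]
gripper_width: -0.0
grasp_force: 0.0
```

Request:
servo_tool(
  moves=[
    {"linear": [0.07,0.05,-0.15],"delta_rot": [0,0,0]},
    {"linear": [0,0,-0.15],"delta_rot": [0,0,0]},
    {"linear": [0,0,-0.1],"delta_rot": [0,0,0]},
    {"linear": [0,0,-0.05],"delta_rot": [0,0,0]},
    {"linear": [0,0,-0.05],"delta_rot": [0,0,0]},
    {"linear": [0,0,-0.05],"delta_rot": [0,0,0]},
    {"linear": [0,0,-0.05],"delta_rot": [0,0,0]},
    {"linear": [0,0,-0.05],"delta_rot": [0,0,0]},
    {"linear": [0,0,0],"delta_rot": [0,0,0]},
    {"linear": [0,0,0],"delta_rot": [0,0,0]},
  ],
)

```text
t: 3.7
eef_pos: [0.5761, -0.3181, 0.0552]
tool_rot: [0.99, 0.143, -0.0, -0.0]
wrist_force: [0.7, -0.2, -0.2]
gripper_width: -0.001
grasp_force: 0.0
```

Request:
servo_tool(
  moves=[
    {"linear": [0,0,-0.05],"delta_rot": [0,0,0]},
  ],
)

```text
t: 3.78
eef_pos: [0.5765, -0.3183, 0.0537]
tool_rot: [0.99, 0.143, 0.0, 0.0]
wrist_force: [-0.3, 1.0, 0.5]
gripper_width: -0.004
grasp_force: 0.0
```

Request:
servo_tool(
  moves=[
    {"linear": [0,0,-0.02],"delta_rot": [0,0,0]},
  ],
)

```text
t: 3.87
eef_pos: [0.5762, -0.3181, 0.0524]
tool_rot: [0.99, 0.143, 0.0, 0.0]
wrist_force: [0.2, -0.9, -0.0]
gripper_width: -0.001
grasp_force: 0.0
```

Run:
```python
from h import *
f=save('side','s1.png'); g=save('wrist','w2.png')
a=cv2.resize(f['image'][60:150,295:405],None,fx=4,fy=4,interpolation=2); b=cv2.resize(g['image'][150:300,220:420],(360,270))
o=np.zeros((360,800,3),np.uint8); o[:,:440]=a; o[:270,440:]=b; cv2.imwrite('pics/z3.png',o); print(observe()['wrist_force'])
```

```text
[ 0.00302939 -0.43403812  0.09898295]
```

View pics/z3.png

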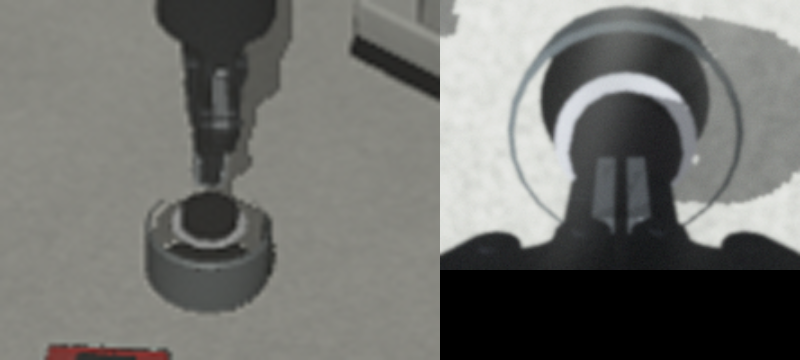

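Run:
```python
from w import *
g=dict(np.load('pics/s1.png.npz')); h=dict(np.load('pics/top0.png.npz'))
pr=lambda P,g: cv2.projectPoints(np.array(P,float),g['rvec'],g['tvec'],g['intrinsics'],g['dist'])[0].reshape(-1,2).round(1)
print('tcp',pr([[.576,-.318,z] for z in (.0524,.06,.07)],g))
print('keytop centre',pr([[.575,-.319,.061],[.575,-.299,.061],[.575,-.339,.061],[.575,-.319,.048],[.575,-.275,0]],g))
print('scam',-cv2.Rodrigues(g['rvec'])[0].T@g['tvec'].ravel())
# triangulate key centre from the top and the side view
n=[cv2.undistortPoints(np.array([[p]],float),c['intrinsics'],c['dist']).reshape(2) for p,c in (((458.4,193.8),h),((347.4,113.8),g))]
M=[np.c_[cv2.Rodrigues(c['rvec'])[0],c['tvec'].reshape(3)] for c in (h,g)]
X=cv2.triangulatePoints(M[0],M[1],n[0],n[1]).ravel(); print('tri key',X[:3]/X[3])
m=(g['image'].max(2)<75); print(g['image'][100:126:1,348].max(1))
```

```text
tcp [[346.  113.8]
 [346.1 111.7]
 [346.2 108.8]]
keytop centre [[346.5 111.2]
 [345.1 115.8]
 [348.  106.7]
 [346.4 114.9]
 [342.7 138.2]]
scam [0.40272682 0.63829887 0.85562544]
tri key [ 0.57447012 -0.32144424  0.05057638]
[ 52  52  52  53  50  51  73  87  50  46  47  48  47  47  48  48  47  48
  46  53  98 136  56  49  51  76]
```

Run:
```python
import cv2,numpy as np
a=cv2.imread('pics/side0.png',0); b=cv2.imread('pics/s1.png',0)
np.set_printoptions(linewidth=200)
for r in range(98,126): print(r,a[r,334:362],b[r,334:362])
```

```text
98 [134 134 133 133 132 132 131 132 132 131 131 132 134 134 132 132 132 133 133 132 130 130 131 130 131 131 133 133] [135 134 135 134 133 134 133 133 136 104  65  47  46  47  47  46  50  78  72  85  87  86  84 117 131 133 133 134]
99 [134 134 134 133 134 133 133 134 133 132 132 132 132 132 134 134 135 134 133 132 131 131 131 131 131 132 134 133] [135 135 135 134 135 134 134 136 137 102  89  59  49  51  51  50  58 105  97  88  87  87  85  82 124 134 135 134]
100 [130 130 131 133 134 134 134 134 134 132 132 130 131 130 131 133 133 133 133 132 131 132 132 132 131 132 133 132] [131 132 133 133 135 135 135 136 138  98 108  73  48  51  51  51  59 103  94  87  87  87  86  82 125 134 134 132]
101 [131 131 133 133 133 133 133 135 134 133 131 130 130 130 130 131 129 130 130 131 129 129 132 132 132 131 131 131] [131 132 133 133 134 135 135 135 135 104  95  62  49  50  51  50  63  97  91  86  86  85  85  96 127 132 132 132]
102 [130 131 134 135 134 134 134 132 131 133 132 130 131 132 131 132 131 132 132 132 130 130 132 133 134 132 132 134] [132 131 135 135 135 136 135 134 124 100  95  63  51  50
[... 4525 characters left out ...]
47 48 48 46 61 83 88 86 82 67] [86 91 81 58 48 48 48 48 47 46 41 52 55 55 55 44 40 40 46 48 46 45 61 83 89 86 82 66]
123 [73 83 93 86 71 58 51 49 49 49 49 49 48 49 49 49 47 49 49 49 51 51 68 80 87 80 70 62] [74 83 93 87 71 58 51 48 48 48 49 47 48 47 48 47 48 48 47 47 51 50 69 79 87 81 70 62]
124 [70 72 85 94 98 89 72 63 59 54 52 49 50 51 51 51 53 52 54 59 73 75 90 91 82 71 67 58] [71 71 86 95 99 90 73 62 58 54 50 48 50 49 50 50 51 52 54 59 72 75 91 91 82 72 67 57]
125 [ 71  73  75  79  89  96 101 106  98  86  77  75  75  76  74  72  80  81  87  98  98  95  87  77  72  71  67  57] [ 71  73  74  80  90  97 102 107  98  87  76  75  76  77  75  73  80  80  87  98  99  95  86  75  72  70  68  58]
```

Run:
```python
from w import *
f=dict(np.load('pics/w1.png.npz')); H=np.linalg.inv(f['hand_eye']); print(f['hand_eye'].round(3))
P=np.array([[0,0,z] for z in (.01,0,-.01,-.02,-.03,-.04)])
print(cv2.projectPoints(P@H[:3,:3].T+H[:3,3],np.zeros(3),np.zeros(3),f['intrinsics'],f['dist'])[0].reshape(-1,2).round(1))
P=np.array([[x,0,-.005] for x in (.011,-.011)])
print(cv2.projectPoints(P@H[:3,:3].T+H[:3,3],np.zeros(3),np.zeros(3),f['intrinsics'],f['dist'])[0].reshape(-1,2).round(1))
g=dict(np.load('pics/s1.png.npz'))
m=(cv2.imread('pics/w1.png',0)); np.set_printoptions(linewidth=200)
print(m[230:285:3,300:342:2])
a=cv2.imread('pics/top0.png'); t=save('top','t1.png'); d=cv2.absdiff(t['image'],a).max(2); ys,xs=np.where(d[150:230,420:500]>25); print('topdiff',len(ys),xs.min()+420,xs.max()+420,ys.min()+150,ys.max()+150)
h=t; print(cv2.projectPoints(np.array([[.576,-.318,.0524],[.576,-.318,.08]]),np.array(h['rvec']),np.array(h['tvec']),np.array(h['intrinsics']),np.array(h['dist']))[0].round(1))
im=cv2.resize(t['image'][150:250,410:530],None,fx=4,fy=4,interpolation=2); cv2.imwrite('pics/z4.png',im)
```

```text
[[ 0.001 -0.959 -0.285  0.072]
 [ 1.     0.001 -0.    -0.001]
 [ 0.001 -0.285  0.959 -0.177]
 [ 0.     0.     0.     1.   ]]
[[321.5 222. ]
 [321.5 227.6]
 [321.6 233.7]
 [321.7 240.6]
 [321.8 248.2]
 [321.9 256.8]]
[[321.6 214.1]
 [321.5 246.5]]
[[206 205 202 202 201 205 207 209 207 205 211 210 205 200 209 213 212 209 209 209 212]
 [204 206 203 201 201 202 203 207 205 210 211 208 208 207 206 206 207 209 209 212 210]
 [203 201 199 198 193 193 195 198 196 196 199 200 197 199 196 195 194 209 208 210 211]
 [200 200 195 187 132 105 104 102  92  71  66  65  85  91  95  94 112 189 209 207 208]
 [198 198 195 177 116  98  91  92  84  63  56  53  76  90  89  90  98 176 209 210 208]
 [184 188 189 161 107  96  89  93  84  60  53  55  77  88  83  77  90 152 193 196 193]
 [ 78  80  76  88  97  92  90  92  83  57  45  52  74  88  84  77  85  74  50  52  49]
 [ 65  65  68  80  94  93  93  89  80  51  50  48  71  76  78  82  82  75  44  41  38]
 [ 66  66  68  86  93  92  90  87  77  48  46  45  67  78  80  84  80  74  46  33  40]
 [ 63  64  70  87  88  92  89  88  75  49  44  40  63  80  83  82  85 
[... 165 characters left out ...]
  82  77  72  50  36  34]
 [ 52  51  64  83  82  80  80  73  59  39  37  35  54  71  68  73  68  70  54  33  33]
 [ 50  47  67  76  74  71  75  72  56  33  32  30  55  72  70  78  81  78  62  36  32]
 [ 48  48  48  49  53  71  91  93  72  41  36  35  69  95 115 110  79  46  36  35  38]
 [ 43  44  48  43  39  34  42  73  72  35  36  34  65  76  45  34  31  30  33  37  31]
 [ 47  47  39  37  38  34  35  44  62  38  30  32  57  48  31  31  34  29  37  44  36]
 [ 48  41  37  40  36  35  30  33  34  31  27  33  33  31  27  29  21  30  36  33  38]
 [ 36  36  39  32  29  31  33  27  28  28  30  32  24  26  26  29  27  26  26  26  29]]
topdiff 1511 447 499 150 199
[[[457.2 193.8]]

 [[461.1 191.4]]]
```

View pics/z4.png

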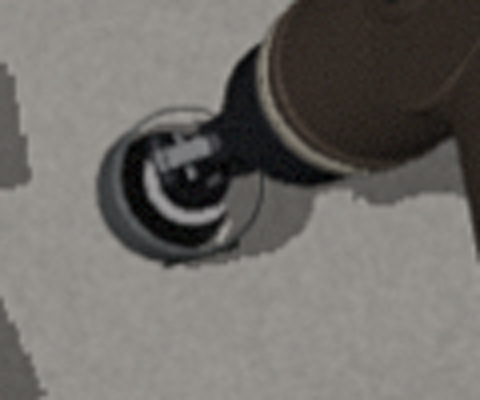

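The fingertips hover about 25 mm above where the reported TCP says, and the key's pixels in the side view are unchanged. I'll descend in small guarded steps and use the force to find contact.

Request:
servo_tool(
  moves=[
    {"linear": [0,0,-0.06],"delta_rot": [0,0,0]},
    {"linear": [0,0,-0.06],"delta_rot": [0,0,0]},
    {"linear": [0,0,-0.06],"delta_rot": [0,0,0]},
  ],
)

```text
t: 4.27
eef_pos: [0.5761, -0.3181, 0.0451]
tool_rot: [0.99, 0.143, -0.0, 0.0]
wrist_force: [-0.1, 0.3, -0.6]
gripper_width: -0.001
grasp_force: 0.0
```

Request:
servo_tool(
  moves=[
    {"linear": [0,0,-0.04],"delta_rot": [0,0,0]},
    {"linear": [0,0,-0.04],"delta_rot": [0,0,0]},
  ],
)

```text
t: 4.43
eef_pos: [0.576, -0.3181, 0.0418]
tool_rot: [0.99, 0.143, -0.0, -0.0]
wrist_force: [-0.5, 0.0, 0.4]
gripper_width: 0.002
grasp_force: 0.0
```

Request:
servo_tool(
  moves=[
    {"linear": [0,0,-0.04],"delta_rot": [0,0,0]},
    {"linear": [0,0,-0.04],"delta_rot": [0,0,0]},
  ],
)

```text
t: 4.6
eef_pos: [0.5762, -0.3181, 0.0387]
tool_rot: [0.99, 0.143, -0.0, 0.0]
wrist_force: [-0.2, 0.1, -0.8]
gripper_width: -0.001
grasp_force: 0.0
```

Still no contact at a reported z of 0.039. I'll go on in 1 to 2 mm steps.

Request:
servo_tool(
  moves=[
    {"linear": [0,0,-0.04],"delta_rot": [0,0,0]},
  ],
)

```text
t: 4.68
eef_pos: [0.5762, -0.3181, 0.0372]
tool_rot: [0.99, 0.143, 0.0, 0.0]
wrist_force: [-0.5, 0.4, -1.0]
gripper_width: 0.003
grasp_force: 0.0
```

Request:
servo_tool(
  moves=[
    {"linear": [0,0,-0.04],"delta_rot": [0,0,0]},
  ],
)

```text
t: 4.77
eef_pos: [0.5762, -0.3181, 0.0356]
tool_rot: [0.99, 0.143, 0.0, 0.0]
wrist_force: [-0.3, 0.8, -0.4]
gripper_width: 0.002
grasp_force: 0.0
```

Request:
servo_tool(
  moves=[
    {"linear": [0,0,-0.04],"delta_rot": [0,0,0]},
  ],
)

```text
t: 4.85
eef_pos: [0.5762, -0.3181, 0.034]
tool_rot: [0.99, 0.143, 0.0, 0.0]
wrist_force: [0.3, 0.3, 0.7]
gripper_width: -0.004
grasp_force: 0.0
```

Run:
```python
from h import *
a=cv2.imread('pics/side0.png',0); b=cv2.cvtColor(save('side','s2.png')['image'],6).astype(int)
np.set_printoptions(linewidth=200)
for r in range(104,124): print(r,a[r,340:356],b[r,340:356])
```

```text
104 [133 133 132 131 130 132 133 132 132 132 133 132 131 131 131 133] [136 135 123 108  75  50  47  47  47  50  71  84  89  89  89  87]
105 [134 134 131 130 131 132 132 131 131 133 133 133 133 131 131 131] [135 136 121 107  99  66  50  52  51  49  92 100  90  87  87  86]
106 [135 134 133 132 132 134 133 134 134 133 134 135 133 131 131 131] [136 137 122 106  99  64  51  52  51  49  93  98  89  87  85  86]
107 [135 138 139 130 128 128 126 128 129 127 131 137 136 134 134 134] [138 141 125 107 101  65  50  53  52  49  89  98  91 100  90  97]
108 [136 135 129  91  77  63  46  42  47  47  94 124 128 129 136 137] [138 137 110 104  97  63  50  51  52  50  69  87  86 128 112 133]
109 [128 109  61  43  46  46  47  46  48  46  44  42  62  77 123 130] [130 109  58  99  86  58  49  52  51  48  81  62  64  80 126 133]
110 [72 50 45 47 49 50 48 49 48 49 47 48 45 54 81 86] [ 73  50  40 108  90  57  50  51  52  49 110  77  45  54  81  86]
111 [66 47 48 50 48 48 50 49 47 49 49 48 47 45 78 88] [66 46 44 84 72 59 58 56 58 59 86 60 44 43 79 88]
112 [80 50 48 49 48 49 49 49 50 48 48 49 48 46 59 90] [80 47
[... 775 characters left out ...]
0  75 131 136 124] [140 111  72  50  44  44  46  45  45  44  43  50  76 132 138 125]
119 [127 136 123  92  66  63  63  56  53  60  71  92 133 135 117  94] [130 138 125  94  66  63  63  56  53  60  70  93 135 137 119  95]
120 [ 81 100 127 137 122 119 120 105  98 113 137 136 132 102  84  90] [ 83 102 130 139 125 120 121 106  98 115 139 138 134 105  84  92]
121 [ 46  46  53  96 128 132 133 134 134 132 131  94  60  44  49 101] [ 46  45  54  97 129 135 135 135 136 135 133  95  59  44  49 102]
122 [49 49 48 47 44 54 57 55 55 46 41 43 47 48 48 46] [49 49 47 46 43 54 57 56 55 44 41 41 46 48 47 45]
123 [51 49 49 49 49 49 48 49 49 49 47 49 49 49 51 51] [51 48 48 49 49 49 48 47 49 49 49 48 48 48 51 51]
```

The fingertip now sits in front of the key, with its end at row 112. The key hasn't moved, so I'll go on.

Request:
servo_tool(
  moves=[
    {"linear": [0,0,-0.04],"delta_rot": [0,0,0]},
  ],
)

```text
t: 4.98
eef_pos: [0.5763, -0.3181, 0.0325]
tool_rot: [0.99, 0.143, 0.0, 0.0]
wrist_force: [0.7, 0.1, 1.7]
gripper_width: 0.001
grasp_force: 0.0
```

Request:
servo_tool(
  moves=[
    {"linear": [0,0,-0.04],"delta_rot": [0,0,0]},
  ],
)

```text
t: 5.07
eef_pos: [0.5762, -0.3182, 0.0309]
tool_rot: [0.99, 0.143, 0.0, 0.0]
wrist_force: [-0.0, -0.4, 0.5]
gripper_width: 0.003
grasp_force: 0.0
```

Request:
servo_tool(
  moves=[
    {"linear": [0,0,-0.04],"delta_rot": [0,0,0]},
  ],
)

```text
t: 5.15
eef_pos: [0.5762, -0.3181, 0.0292]
tool_rot: [0.99, 0.143, 0.0, 0.0]
wrist_force: [0.4, -1.1, -0.8]
gripper_width: 0.001
grasp_force: 0.0
```

Request:
servo_tool(
  moves=[
    {"linear": [0,0,-0.04],"delta_rot": [0,0,0]},
  ],
)

```text
t: 5.23
eef_pos: [0.5762, -0.3181, 0.0276]
tool_rot: [0.99, 0.143, 0.0, 0.0]
wrist_force: [0.9, 0.9, -0.5]
gripper_width: 0.002
grasp_force: 0.0
```

Request:
servo_tool(
  moves=[
    {"linear": [0,0,-0.04],"delta_rot": [0,0,0]},
  ],
)

```text
t: 5.32
eef_pos: [0.5762, -0.3181, 0.0261]
tool_rot: [0.99, 0.143, 0.0, 0.0]
wrist_force: [-1.2, 1.0, 2.9]
gripper_width: -0.002
grasp_force: 1.5
```

```bash
cat > cmp.py <<'E'
from h import *
import sys
a=cv2.imread('pics/side0.png',0).astype(int); b=cv2.cvtColor(save('side',sys.argv[1])['image'],6).astype(int)
np.set_printoptions(linewidth=200)
for r in range(106,124): print(r,a[r,340:356],b[r,340:356])
E
python3 cmp.py s3.png
```

```text
106 [135 134 133 132 132 134 133 134 134 133 134 135 133 131 131 131] [137 137 123  86  58  48  47  47  47  45  64  73  70  85  88  87]
107 [135 138 139 130 128 128 126 128 129 127 131 137 136 134 134 134] [137 141 125 109  82  54  51  52  51  50  90 100  93  90  89  87]
108 [136 135 129  91  77  63  46  42  47  47  94 124 128 129 136 137] [138 141 112 104  98  64  52  51  51  50  69  90  90  89  89  98]
109 [128 109  61  43  46  46  47  46  48  46  44  42  62  77 123 130] [130 131  79  99  87  58  51  49  51  49  81  68  80  86  87 126]
110 [72 50 45 47 49 50 48 49 48 49 47 48 45 54 81 86] [ 84  57  40 110  91  58  51  51  51  48 114  75  48  66  84  87]
111 [66 47 48 50 48 48 50 49 47 49 49 48 47 45 78 88] [ 71  47  41 112  91  57  50  52  50  48 113  73  42  48  80  88]
112 [80 50 48 49 48 49 49 49 50 48 48 49 48 46 59 90] [ 80  47  41 112  91  57  50  51  52  48 110  71  44  44  56  90]
113 [ 80  45  48  49  49  49  48  49  47  48  50  48  48  46  67 114] [ 80  43  42 105  90  66  55  54  54  61  87  59  45  45  59 114]
114 [ 79  45  48  48  50  49  49  49  48  49  50  48  48  45
[... 535 characters left out ...]
0  75 131 136 124] [141 111  73  51  45  45  45  47  46  44  42  50  70 110 133 125]
119 [127 136 123  92  66  63  63  56  53  60  71  92 133 135 117  94] [130 138 126  94  67  63  56  54  53  60  71  93 135 138 120  94]
120 [ 81 100 127 137 122 119 120 105  98 113 137 136 132 102  84  90] [ 82 101 129 139 126 121 105 100 100 116 139 138 135 105  85  92]
121 [ 46  46  53  96 128 132 133 134 134 132 131  94  60  44  49 101] [ 46  44  53  98 130 135 136 136 136 134 132  95  60  43  48 102]
122 [49 49 48 47 44 54 57 55 55 46 41 43 47 48 48 46] [50 49 47 46 43 53 56 56 56 43 41 42 47 48 46 45]
123 [51 49 49 49 49 49 48 49 49 49 47 49 49 49 51 51] [52 49 49 48 48 48 48 48 48 48 48 47 48 49 50 51]
```

Contact: Fz is 2.9 N and the key's far edge has moved by under a pixel. I'll press about 6 mm more.

Request:
servo_tool(
  moves=[
    {"linear": [0,0,-0.04],"delta_rot": [0,0,0]},
    {"linear": [0,0,-0.04],"delta_rot": [0,0,0]},
  ],
)

```text
t: 5.53
eef_pos: [0.5762, -0.3182, 0.0231]
tool_rot: [0.99, 0.143, 0.0, 0.0]
wrist_force: [-0.9, 1.0, 3.3]
gripper_width: -0.001
grasp_force: 1.5
```

Request:
servo_tool(
  moves=[
    {"linear": [0,0,-0.04],"delta_rot": [0,0,0]},
  ],
)

```text
t: 5.62
eef_pos: [0.5762, -0.3181, 0.0214]
tool_rot: [0.99, 0.143, 0.0, 0.0]
wrist_force: [-0.1, -0.4, 2.9]
gripper_width: -0.002
grasp_force: 1.5
```

```bash
python3 cmp.py s4.png | head -8
```

```text
106 [135 134 133 132 132 134 133 134 134 133 134 135 133 131 131 131] [137 138 126  74  44  45  46  47  48  47  49  45  43  73  86  87]
107 [135 138 139 130 128 128 126 128 129 127 131 137 136 134 134 134] [137 140 126  79  49  48  50  49  48  48  61  57  60  84  89  88]
108 [136 135 129  91  77  63  46  42  47  47  94 124 128 129 136 137] [138 139 114  91  69  53  47  48  50  51  70  88  91  91  90  88]
109 [128 109  61  43  46  46  47  46  48  46  44  42  62  77 123 130] [129 131  90 102  88  59  50  52  51  50  80  93  91  89  89  87]
110 [72 50 45 47 49 50 48 49 48 49 47 48 45 54 81 86] [ 91  88  80 113  94  59  51  53  51  48 112  88  84  91  89  86]
111 [66 47 48 50 48 48 50 49 47 49 49 48 47 45 78 88] [109  88  51 109  92  59  50  53  52  49 111  70  61  95  97  90]
112 [80 50 48 49 48 49 49 49 50 48 48 49 48 46 59 90] [ 92  53  44 112  91  58  50  48  50  52 113  72  40  73 116 103]
113 [ 80  45  48  49  49  49  48  49  47  48  50  48  48  46  67 114] [ 87  45  44 112  90  58  49  51  48  50 113  72  43  40 122 124]
```

The key's far edge is down by over 2 px. One more millimetre, then lift and go over to the long timer.

Request:
servo_tool(
  moves=[
    {"linear": [0,0,-0.03],"delta_rot": [0,0,0]},
    {"linear": [0,0,0],"delta_rot": [0,0,0]},
  ],
)

```text
t: 5.83
eef_pos: [0.5762, -0.3181, 0.0199]
tool_rot: [0.99, 0.143, 0.0, 0.0]
wrist_force: [0.6, -0.1, 0.2]
gripper_width: -0.001
grasp_force: 0.2
```

Request:
servo_tool(
  moves=[
    {"linear": [0,0,0.2],"delta_rot": [0,0,0]},
    {"linear": [0,0,0.4],"delta_rot": [0,0,0]},
    {"linear": [0,0,0.5],"delta_rot": [0,0,0]},
    {"linear": [0,0,0.5],"delta_rot": [0,0,0]},
    {"linear": [0,0,0.5],"delta_rot": [0,0,0]},
    {"linear": [0,0,0.4],"delta_rot": [0,0,0]},
    {"linear": [-0.16,0.62,0],"delta_rot": [0,0,0]},
    {"linear": [-0.16,0.62,0],"delta_rot": [0,0,0]},
    {"linear": [-0.16,0.62,0],"delta_rot": [0,0,0]},
    {"linear": [-0.16,0.62,0],"delta_rot": [0,0,0]},
    {"linear": [-0.16,0.62,0],"delta_rot": [0,0,0]},
    {"linear": [-0.16,0.62,0],"delta_rot": [0,0,0]},
    {"linear": [-0.16,0.62,0],"delta_rot": [0,0,0]},
    {"linear": [-0.16,0.62,0],"delta_rot": [0,0,0]},
    {"linear": [-0.16,0.62,0],"delta_rot": [0,0,0]},
    {"linear": [-0.16,0.62,0],"delta_rot": [0,0,0]},
    {"linear": [-0.16,0.62,0],"delta_rot": [0,0,0]},
    {"linear": [-0.16,0.62,0],"delta_rot": [0,0,0]},
    {"linear": [0,0,0],"delta_rot": [0,0,0]},
    {"linear": [0,0,0],"delta_rot": [0,0,0]},
  ],
)

```text
t: 7.5
eef_pos: [0.4993, -0.019, 0.1207]
tool_rot: [0.989, 0.145, 0.0, -0.0]
wrist_force: [0.3, -1.0, -0.2]
gripper_width: -0.002
grasp_force: 0.0
```

```bash
python3 cmp.py s5.png | head -16
python3 - <<'E'
from w import *
o=observe(); f=save('wrist','w5.png'); f={k:np.array(v) for k,v in f.items()}
g=cv2.cvtColor(f['image'],6); m=(g<60).astype(np.uint8); m[235:]=0
k,l,st,c=cv2.connectedComponentsWithStats(m,connectivity=4)
for i in range(1,k):
    if st[i,4]>300: print(c[i].round(1),st[i],wray(f,o['eef_pos'],o['tool_rot'],[c[i]],.051)[0].round(4))
E
```

```text
106 [135 134 133 132 132 134 133 134 134 133 134 135 133 131 131 131] [ 90 106 122 102  72  55  53  58  60  63  64  66  65  63  63  64]
107 [135 138 139 130 128 128 126 128 129 127 131 137 136 134 134 134] [ 83  96 105 118 112  91  69  51  45  53  60  63  63  64  65  65]
108 [136 135 129  91  77  63  46  42  47  47  94 124 128 129 136 137] [ 54  88  99 101 114 128 115  89  68  65  53  49  54  56  60  62]
109 [128 109  61  43  46  46  47  46  48  46  44  42  62  77 123 130] [ 45  60  91  99 104 107 115 122 113 113  94  70  66  56  46  43]
110 [72 50 45 47 49 50 48 49 48 49 47 48 45 54 81 86] [ 47  49  55  76  97 104 112 113 116 130 135 116 114  95  86  82]
111 [66 47 48 50 48 48 50 49 47 49 49 48 47 45 78 88] [ 46  49  50  48  62  87 103 108 111 112 118 122 127 132 134 136]
112 [80 50 48 49 48 49 49 49 50 48 48 49 48 46 59 90] [ 45  51  51  50  49  55  71  92 105 109 114 113 114 114 114 115]
113 [ 80  45  48  49  49  49  48  49  47  48  50  48  48  46  67 114] [ 44  49  51  50  50  48  65  66  76  99 104 111 114 112 113 116]
114 [ 79  45  48  48  50  49  49  49  48  49  50  48  48  45
[... 633 characters left out ...]
 71  92 133 135 117  94] [45 47 48 48 49 48 49 49 48 49 45 50 53 54 56 51]
120 [ 81 100 127 137 122 119 120 105  98 113 137 136 132 102  84  90] [46 47 49 48 48 49 48 49 48 50 50 49 49 50 49 53]
121 [ 46  46  53  96 128 132 133 134 134 132 131  94  60  44  49 101] [48 47 48 48 49 49 48 49 48 49 50 49 49 50 48 49]
[105.5  42.4] [  80   15   53   55 2276] [0.5731 0.179  0.051 ]
[168.9  59.8] [ 145   18   50   77 2846] [0.5734 0.1264 0.051 ]
[510.4 118.7] [ 480   94   62   52 2346] [ 0.6098 -0.1516  0.051 ]
[338.3 186.6] [321 166  33  48 495] [ 0.5132 -0.0319  0.051 ]
[598.1 212.4] [ 567  178   64   57 1301] [ 0.5599 -0.2737  0.051 ]
[632.3 213.5] [622 194  18  37 475] [ 0.5695 -0.3104  0.051 ]
```

Request:
servo_tool(
  moves=[
    {"linear": [-0.05,0,-0.4],"delta_rot": [0,0,0]},
    {"linear": [0,0,-0.4],"delta_rot": [0,0,0]},
    {"linear": [0,0,-0.4],"delta_rot": [0,0,0]},
    {"linear": [0,0,-0.4],"delta_rot": [0,0,0]},
    {"linear": [0,0,-0.3],"delta_rot": [0,0,0]},
    {"linear": [0,0,-0.2],"delta_rot": [0,0,0]},
    {"linear": [0,0,-0.15],"delta_rot": [0,0,0]},
    {"linear": [0,0,0],"delta_rot": [0,0,0]},
    {"linear": [0,0,0],"delta_rot": [0,0,0]},
  ],
)

```text
t: 8.35
eef_pos: [0.4976, -0.0209, 0.0303]
tool_rot: [0.99, 0.143, -0.0, 0.0]
wrist_force: [0.2, -0.4, 0.5]
gripper_width: 0.003
grasp_force: 0.0
```

Request:
servo_tool(
  moves=[
    {"linear": [0,0,-0.05],"delta_rot": [0,0,0]},
    {"linear": [0,0,-0.05],"delta_rot": [0,0,0]},
  ],
)

```text
t: 8.52
eef_pos: [0.4981, -0.0206, 0.0267]
tool_rot: [0.99, 0.143, 0.001, 0.0]
wrist_force: [-0.3, 1.0, -0.5]
gripper_width: 0.001
grasp_force: 0.0
```

Request:
servo_tool(
  moves=[
    {"linear": [0,0,-0.05],"delta_rot": [0,0,0]},
    {"linear": [0,0,-0.05],"delta_rot": [0,0,0]},
  ],
)

```text
t: 8.68
eef_pos: [0.4976, -0.0205, 0.0222]
tool_rot: [0.99, 0.143, 0.0, 0.0]
wrist_force: [-0.1, 0.4, -0.6]
gripper_width: 0.002
grasp_force: 0.0
```

Request:
servo_tool(
  moves=[
    {"linear": [0,0,-0.05],"delta_rot": [0,0,0]},
  ],
)

```text
t: 8.77
eef_pos: [0.4975, -0.0205, 0.0201]
tool_rot: [0.99, 0.143, 0.0, 0.0]
wrist_force: [-0.0, 0.4, 0.2]
gripper_width: 0.003
grasp_force: 0.0
```

Request:
servo_tool(
  moves=[
    {"linear": [0,0,-0.05],"delta_rot": [0,0,0]},
  ],
)

```text
t: 8.85
eef_pos: [0.4974, -0.0205, 0.018]
tool_rot: [0.99, 0.143, 0.0, 0.0]
wrist_force: [0.4, -1.3, -0.0]
gripper_width: 0.001
grasp_force: 0.0
```

Request:
servo_tool(
  moves=[
    {"linear": [0,0,-0.05],"delta_rot": [0,0,0]},
  ],
)

```text
t: 8.93
eef_pos: [0.4974, -0.0205, 0.016]
tool_rot: [0.99, 0.143, 0.0, 0.0]
wrist_force: [-0.7, 0.2, 3.2]
gripper_width: -0.003
grasp_force: 1.5
```

Request:
servo_tool(
  moves=[
    {"linear": [0,0,-0.05],"delta_rot": [0,0,0]},
  ],
)

```text
t: 9.02
eef_pos: [0.4974, -0.0205, 0.014]
tool_rot: [0.99, 0.143, 0.0, 0.0]
wrist_force: [-0.9, 0.3, 3.2]
gripper_width: 0.001
grasp_force: 1.5
```

Request:
servo_tool(
  moves=[
    {"linear": [0,0,-0.05],"delta_rot": [0,0,0]},
  ],
)

```text
t: 9.1
eef_pos: [0.4974, -0.0205, 0.012]
tool_rot: [0.99, 0.143, 0.0, 0.0]
wrist_force: [-0.8, 0.0, 2.7]
gripper_width: 0.002
grasp_force: 1.5
```

Request:
servo_tool(
  moves=[
    {"linear": [0,0,-0.05],"delta_rot": [0,0,0]},
  ],
)

```text
t: 9.18
eef_pos: [0.4974, -0.0205, 0.01]
tool_rot: [0.99, 0.143, 0.0, 0.0]
wrist_force: [-0.6, 0.4, 3.2]
gripper_width: 0.005
grasp_force: 1.5
```

Contact was at about 0.017 and the key has travelled about 7 mm. I'll lift and go to the square timer at (0.469, -0.1485).

Request:
servo_tool(
  moves=[
    {"linear": [0,0,0.2],"delta_rot": [0,0,0]},
    {"linear": [0,0,0.4],"delta_rot": [0,0,0]},
    {"linear": [0,0,0.5],"delta_rot": [0,0,0]},
    {"linear": [0,0,0.5],"delta_rot": [0,0,0]},
    {"linear": [-0.12,-0.53,0],"delta_rot": [0,0,0]},
    {"linear": [-0.12,-0.53,0],"delta_rot": [0,0,0]},
    {"linear": [-0.12,-0.53,0],"delta_rot": [0,0,0]},
    {"linear": [-0.12,-0.53,0],"delta_rot": [0,0,0]},
    {"linear": [-0.12,-0.53,0],"delta_rot": [0,0,0]},
    {"linear": [-0.12,-0.53,0],"delta_rot": [0,0,0]},
    {"linear": [0,0,0],"delta_rot": [0,0,0]},
    {"linear": [0,0,-0.4],"delta_rot": [0,0,0]},
    {"linear": [0,0,-0.4],"delta_rot": [0,0,0]},
    {"linear": [0,0,-0.3],"delta_rot": [0,0,0]},
    {"linear": [0,0,0],"delta_rot": [0,0,0]},
    {"linear": [0,0,0],"delta_rot": [0,0,0]},
  ],
)

```text
t: 10.52
eef_pos: [0.4683, -0.1473, 0.0302]
tool_rot: [0.99, 0.144, -0.001, -0.0]
wrist_force: [1.0, -0.2, -0.3]
gripper_width: 0.001
grasp_force: 0.0
```

Request:
servo_tool(
  moves=[
    {"linear": [0,0,-0.05],"delta_rot": [0,0,0]},
    {"linear": [0,0,-0.05],"delta_rot": [0,0,0]},
  ],
)

```text
t: 10.68
eef_pos: [0.4694, -0.1477, 0.027]
tool_rot: [0.99, 0.143, 0.001, 0.0]
wrist_force: [0.2, -0.5, 0.2]
gripper_width: -0.002
grasp_force: 0.0
```

Request:
servo_tool(
  moves=[
    {"linear": [0,0,-0.05],"delta_rot": [0,0,0]},
  ],
)

```text
t: 10.77
eef_pos: [0.4692, -0.1477, 0.0247]
tool_rot: [0.99, 0.143, 0.001, 0.0]
wrist_force: [-0.4, -0.8, -0.6]
gripper_width: -0.001
grasp_force: 0.0
```

Request:
servo_tool(
  moves=[
    {"linear": [0,0,-0.05],"delta_rot": [0,0,0]},
  ],
)

```text
t: 10.85
eef_pos: [0.4689, -0.1478, 0.0224]
tool_rot: [0.99, 0.143, 0.0, 0.0]
wrist_force: [0.2, -0.5, 0.1]
gripper_width: -0.001
grasp_force: 0.0
```

Request:
servo_tool(
  moves=[
    {"linear": [0,0,-0.05],"delta_rot": [0,0,0]},
  ],
)

```text
t: 10.93
eef_pos: [0.4688, -0.1478, 0.0203]
tool_rot: [0.99, 0.143, 0.0, 0.0]
wrist_force: [-0.5, 0.2, 3.4]
gripper_width: 0.002
grasp_force: 1.5
```

Request:
servo_tool(
  moves=[
    {"linear": [0,0,-0.05],"delta_rot": [0,0,0]},
  ],
)

```text
t: 11.02
eef_pos: [0.4688, -0.1478, 0.0182]
tool_rot: [0.99, 0.143, 0.0, 0.0]
wrist_force: [-0.3, 0.5, 3.5]
gripper_width: 0.003
grasp_force: 1.5
```

Request:
servo_tool(
  moves=[
    {"linear": [0,0,-0.05],"delta_rot": [0,0,0]},
  ],
)

```text
t: 11.1
eef_pos: [0.4688, -0.1477, 0.0162]
tool_rot: [0.99, 0.143, 0.0, 0.0]
wrist_force: [0.3, 0.8, 2.5]
gripper_width: -0.001
grasp_force: 1.5
```

Request:
servo_tool(
  moves=[
    {"linear": [0,0,-0.05],"delta_rot": [0,0,0]},
    {"linear": [0,0,0],"delta_rot": [0,0,0]},
  ],
)

```text
t: 11.27
eef_pos: [0.4686, -0.1477, 0.0138]
tool_rot: [0.99, 0.143, -0.0, -0.0]
wrist_force: [0.0, 0.8, -0.2]
gripper_width: -0.003
grasp_force: 0.0
```

Request:
servo_tool(
  moves=[
    {"linear": [0,0,0.2],"delta_rot": [0,0,0]},
    {"linear": [0,0,0.4],"delta_rot": [0,0,0]},
    {"linear": [0,0,0.5],"delta_rot": [0,0,0]},
    {"linear": [0,0,0.5],"delta_rot": [0,0,0]},
    {"linear": [0,0,0.5],"delta_rot": [0,0,0]},
    {"linear": [0,0,0.5],"delta_rot": [0,0,0]},
    {"linear": [0,0,0.5],"delta_rot": [0,0,0]},
    {"linear": [0,0,0.5],"delta_rot": [0,0,0]},
    {"linear": [-0.4,-0.4,0.2],"delta_rot": [0,0,0]},
    {"linear": [-0.4,-0.4,0.2],"delta_rot": [0,0,0]},
    {"linear": [-0.4,-0.4,0],"delta_rot": [0,0,0]},
    {"linear": [-0.4,-0.4,0],"delta_rot": [0,0,0]},
    {"linear": [-0.4,-0.4,0],"delta_rot": [0,0,0]},
    {"linear": [0,0,0],"delta_rot": [0,0,0]},
    {"linear": [0,0,0],"delta_rot": [0,0,0]},
  ],
)

```text
t: 12.52
eef_pos: [0.3877, -0.2284, 0.1746]
tool_rot: [0.99, 0.142, 0.0, 0.0]
wrist_force: [0.1, 0.7, 0.4]
gripper_width: -0.005
grasp_force: 0.0
```

Run:
```python
from h import *
f=save('side','s9.png'); t=save('top','t9.png')
a=cv2.imread('pics/side0.png')[90:250,280:400]; b=f['image'][90:250,280:400]
c=np.hstack([cv2.resize(x,None,fx=3.3,fy=3.3,interpolation=2) for x in (a,b)]); cv2.imwrite('pics/z9.png',c)
d=cv2.absdiff(cv2.imread('pics/top0.png'),t['image']).max(2)
n,l,s,_=cv2.connectedComponentsWithStats((d>30).astype(np.uint8)); print(s[1:][s[1:,4]>5])
```

```text
[[  457   185    12    18    63]
 [  328   211    14    36   100]
 [  358   216     2     5     6]
 [  419   218   221   182 27089]
 [  354   222     4     8    12]
 [  352   231     2     5     6]
 [  384   230    17    22    84]
 [  348   237     4     8    11]
 [  407   392    52     8   197]
 [  461   394    24     6   102]]
```

View pics/z9.png

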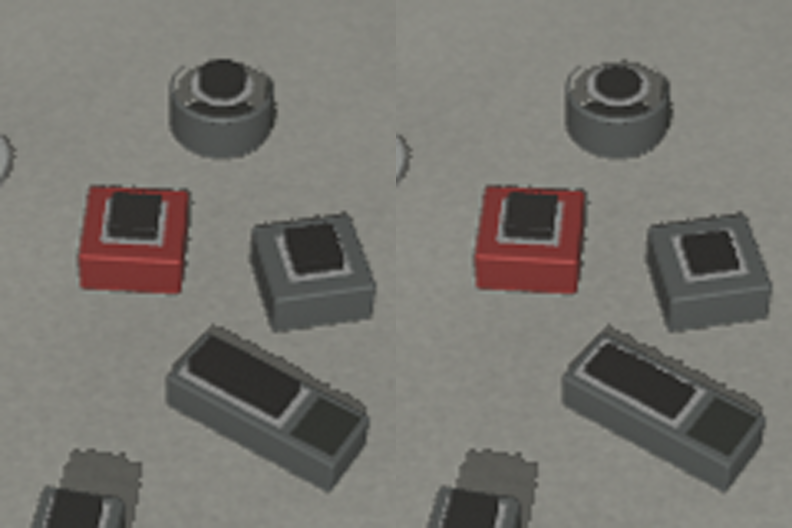

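In the before (left) and after (right) views, the keys of the round, long and square timers are all down. The housings, the red decoy and the tower haven't moved.

```bash
python3 -c "
from rig import sign_off; print(sign_off())"
```

```text
the job is handed in; nothing more can be done
None
```

I tapped the keys down in order (round, long, square) at about 3 N each. The before and after pictures show all three keys down and no timer moved. The tower timer is still off, nothing else was touched, and the job was handed in at about 12.6 s.

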